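# Hold the digester lid at 60 degrees beside an angle gauge

### The arm

A 6-joint arm with a two-finger parallel gripper is mounted at the origin on the work surface. World frame = base frame: x ahead of the robot, y to its left, z up, the work surface at z = 0. Lengths are in m, angles in degrees, forces in N, time in s.
With the tool pointing down it reaches from about 0.3 to 0.75 m from the base axis. Payload 8.5 kg.
Tool frame: the origin (TCP) lies at the very end of the fingers, on their centre line; the grasp point (between the pads) lies 19 mm behind it (env.grip_depth is the z of the grasp point in the tool frame, in m); z points along the fingers, y is the direction in which the jaws open and shut (so a half turn about z gives the same grasp; the last joint's range is limited). The gripper opens to 85 mm and grips with 20 to 120 N. Pads are 22 mm wide; open, the fingers measure 114 mm over their backs; the gripper's body (76 mm by 85 mm) begins 54 mm behind the grasp point. The pads swing forward as they close: fully open they stand 13 mm farther back than shut.
Start: joints at [-86.075, 21.807, 74.336, -0, 83.858, -12.336], TCP at [0.154, -0.528, 0.231] pointing down, gripper open.
Joint ranges: [-178.18, 178.18], [-50.72, 133.34], [12.68, 142.11], [-81.47, 261.47], [9.98, 163.14], [-165.26, 165.26]. Speed limits (degrees/s): [136.94, 136.94, 180, 180, 180, 180].

### API

Orientations are given as a 3x3 rotation matrix whose columns are the frame's x, y, z axes.
In Python, from rig import env gives the robot as it stands.
- The arm moves only by the tool apply_moves, never from a script. Its argument "plan" is a list of rows, each an object of numbers: "tx", "ty", "tz": the shift along the world's x, y, z in mm; "rx", "ry", "rz": the turn, a rotation vector about the world's x, y, z in rad; "jaw": the opening, from -1 (shut) to 1 (fully open). A call has 1 to 12 rows; each row is the pose to reach, as a shift and turn from the pose measured when the call began; what a row does not reach only later rows make up. A row lasts 1/10 s, in which the tool goes at most 50 mm and 8.59 degrees, less where a joint would pass 70% of its speed; a pose out of reach is approached as far as the arm can. A call with a gripper value outside its range is refused whole. The fingers move at their own pace and stop on an object; "grip_force" is the grip in N (left out, the last holds). Time passes only in rows, so rows that repeat a pose let the fingers close. It gives the time, the measured TCP pose, the force and the opening at its end, in the units of the state.
- env.observe(): the state, without advancing time (a new reading comes with each control period).
- env.get_image(name): name is "side" or "top" or "wrist"; returns a dict with "image" (400x640x3 uint8, red, green, blue), "intrinsics" (3x3 intrinsics, pixels), "world_from_camera" (4x4, takes a point from camera to world coordinates). Camera axes: x right, y up, looking along -z (the intrinsics and any distortion apply to the point x, -y, -z); pixel columns grow to the right and rows downward; lengths in m; the calibration is good to about 2 mm. A picture is of the moment at which its call begins. There is no depth.
- env.close_job(): hands the job in, once; it reports no verdict.
The state is a dict: "time_s": time; "q": joint angles; "qvel": joint speeds; "joint_efforts": joint torques, N m; "position": TCP position; "tool_rot": TCP orientation; "ft_force": force on the tool from outside, world axes, zero at the start; "wrist_torque": the same for the moment, N m; "grip_width": finger opening in m.
Only numpy, scipy, OpenCV 4.12 (cv2) and the standard library are available. Lean on these libraries where they do the work, as an engineer would, in place of code of your own. Each camera call takes 0.05 s, during which the arm holds its last target.

### The job

The lid switch of the block digester is to be checked at 60 degrees. With the lid still shut, stand the 60-degree angle gauge upright on the bench with its foot flush against either side wall of the digester, about midway along that wall, and let go of it; then raise the yellow lid by its black bar handle to 60 degrees (give or take 5), parallel to the gauge's sloping edge, and finish while still holding the lid there by the handle: it springs shut if released. Leave the bottle, beaker and tube rack where they stand and the gauge flush.

Things in the scene. Friction and masses are not known exactly. Their poses are not given: they have to be found in the camera images.
- unit: Block digester, fixed to the bench: a steel box 180 mm deep (its x) by 200 mm wide (its y) by 90 mm high, black front and back, with glass tubes in a block inside. Origin: centre of its underside; x points from its front (robot side) to its back, y to its left side wall, z up. Smooth flat side walls at y = +100 and -100 mm.
- hinge (a point): Middle of the lid's hinge line, on the unit's back upper edge: 90 mm behind the unit's origin (its +x) and 90 mm up. The hinge line runs along the unit's y. Fixed to the unit, with its axes. The bar handle circles this line: with the lid shut the bar axis is 150 mm in front of it (unit's -x) and 48 mm above it.
- lid (a joint): Lid angle in rad: 0 shut, grows as the front edge rises, stop at 1.4; 60 degrees is 1.047. Yellow lid, 180 mm front to back, 196 mm wide, 10 mm thick, lying on the unit's rim when shut. Gravity and a hinge spring shut it from any angle; lifting it by the handle takes about 2 to 7 N.
- lid_handle (a point): Black bar handle on top of the lid near its front edge: round bar 12 mm thick along the unit's y, 90 mm clear between its end posts, bar axis 38 mm above the lid top (138 mm above the bench when shut). Origin: middle of the bar, on its axis; axes turn with the lid. Can be pinched from above, fingers closing along the unit's x; the bar turns between the pads as the lid rises.
- gauge: Loose 60-degree angle gauge, about 0.35 kg, standing upright: steel foot 120 mm long (its x), 30 mm wide (its y), 20 mm high; on it a blue triangle frame 6 mm thick, both arms rising at 60 degrees, and a grip stem on top. Origin: centre of the foot's underside, z up. Either long foot face may go against the wall; flush, its origin lies 115 mm from the unit's in the unit's y, its x along the unit's x.
- gauge_stem (a point): Grip point on the gauge's blue square stem, 18 by 18 mm, centred over the foot: the stem is free from 115 to 168 mm above the foot's underside; this point is 146 mm above it. Same axes as the gauge.
- bottle: Amber reagent bottle with blue cap, 68 mm across, 140 mm high with its cap, standing loose. Origin: centre of its underside. Leave it alone.
- beaker: Glass beaker, 76 mm across, 95 mm high, standing loose. Origin: centre of its underside. Leave it alone.
- tube_rack: White tube rack with orange-capped tubes, 60 mm (x) by 130 mm (y), 104 mm high, standing loose. Origin: centre of its underside. Leave it alone.
Things that resemble listed ones, but are neither listed nor needed, are in the scene too. What is shaped like the gauge but green or pink is not meant.

How it is judged:
By the outcome, as a careful person would: the job done as asked, in the order asked, and still so for the second after the job is handed in, while the arm keeps its last pose, push and grip.
It also fails if it takes over 48 s, if anything falls off the work surface, if the arm or the gripper's body presses on something with over 40 N, if the wrist force passes 120 N, or if a joint passes its speed limit or range.

## Working session

There is one attempt and no reset: what is moved stays moved. The work goes in short steps, Python scripts to look and compute and a tool call to move; the robot and the scene stay as the last step left them, time stands still between calls to the robot, and variables do not carry over. Pictures are saved under pics/ and viewed, and the job is handed in when it is done.

Besides the shell and the picture viewer there is one more tool, called after "Call:" as name(argument=value, ...), one argument or row to a line, values as JSON. apply_moves: Moves the arm, as the interface text tells. Its arguments: {"type":"object","properties":{"plan":{"type":"array","items":{"type":"object","properties":{"tx":{"type":"number"},"ty":{"type":"number"},"tz":{"type":"number"},"rx":{"type":"number"},"ry":{"type":"number"},"rz":{"type":"number"},"jaw":{"type":"number"}}}},"grip_force":{"type":"number"}},"required":["plan"]}

```bash
ls; mkdir -p pics
cat > h.py <<'E'
import numpy as np, cv2
from rig import env
def grab(n,f):
    d=env.get_image(n); cv2.imwrite(f'pics/{f}.png',d['image'][:,:,::-1]); np.savez(f'pics/{f}.npz',K=d['intrinsics'],T=d['world_from_camera'],im=d['image']); return d
def load(f):
    z=np.load(f'pics/{f}.npz'); return z['K'],z['T'],z['im']
def ray(f,u,v):
    K,T,_=load(f); p=np.linalg.solve(K,[u,v,1.]); d=T[:3,:3]@np.array([p[0],-p[1],-p[2]]); return T[:3,3],d
def onz(f,u,v,z):
    o,d=ray(f,u,v); return o+d*(z-o[2])/d[2]
def proj(f,P):
    K,T,_=load(f); c=T[:3,:3].T@(np.asarray(P,float)-T[:3,3]); q=K@np.array([c[0],-c[1],-c[2]]); return q[:2]/q[2]
E
python3 - <<'E'
from h import *
for n in ['side','top','wrist']:
    d=grab(n,n+'0'); print(n,[k for k in d],d['intrinsics'].tolist(),d['world_from_camera'].round(3).tolist())
print(env.observe())
E
```

```text
pics
side ['image', 'intrinsics', 'world_from_camera'] [[460.6044233003504, 0.0, 323.96691771691997], [0.0, 460.6044233003504, 202.73894321910774], [0.0, 0.0, 1.0]] [[-0.964, 0.203, -0.17, 0.325], [-0.264, -0.701, 0.662, 0.702], [0.016, 0.684, 0.73, 0.935], [0.0, 0.0, 0.0, 1.0]]
top ['image', 'intrinsics', 'world_from_camera'] [[379.41609532178245, 0.0, 316.56981625162257], [0.0, 379.41609532178245, 204.45886371308563], [0.0, 0.0, 1.0]] [[0.021, 0.994, -0.105, 0.404], [-1.0, 0.02, -0.006, -0.03], [-0.004, 0.105, 0.994, 1.308], [0.0, 0.0, 0.0, 1.0]]
wrist ['image', 'intrinsics', 'world_from_camera'] [[279.3510016334942, 0.0, 323.0712958126183], [0.0, 279.3510016334942, 197.38738070010746], [0.0, 0.0, 1.0]] [[0.28, 0.908, 0.311, 0.233], [-0.96, 0.264, 0.091, -0.504], [0.0, -0.324, 0.946, 0.374], [0.0, 0.0, 0.0, 1.0]]
{'time_s': 0.15, 'q': array([-8.60732816e+01,  2.18325416e+01,  7.43694364e+01, -5.89263408e-04,
        8.38597640e+01, -1.23340667e+01]), 'qvel': array([-0.11102125, -0.16508171, -0.18199722, -0.03541778,  0.07607116,
       -0.05199624]), 'joint_efforts': array([ 3.19109968e-03, -4.48625064e+01, -2.31344229e+01, -8.78565265e-05,
        3.85815511e-03,  3.45462517e-06]), 'position': array([ 0.15400152, -0.52777965,  0.23088114]), 'tool_rot': array([[ 9.59996863e-01,  2.80010741e-01, -8.39961683e-05],
       [ 2.80010667e-01, -9.59996288e-01,  1.07436964e-03],
       [ 2.20199029e-04, -1.05491131e-03, -9.99999419e-01]]), 'ft_force': array([ 0.42677567,  0.01441447, -0.10272739]), 'wrist_torque': array([-0.02370631,  0.00552445, -0.04716611]), 'grip_width': 0.0853171731962666}
```

View pics/side0.png

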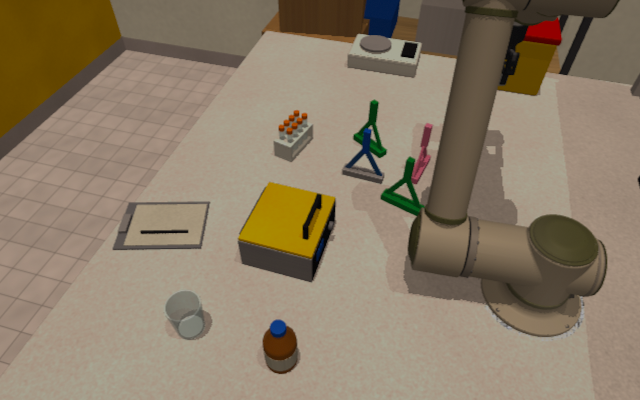

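View pics/top0.png

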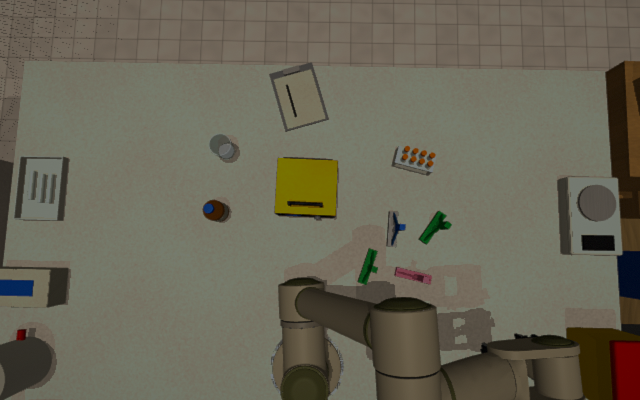

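View pics/wrist0.png

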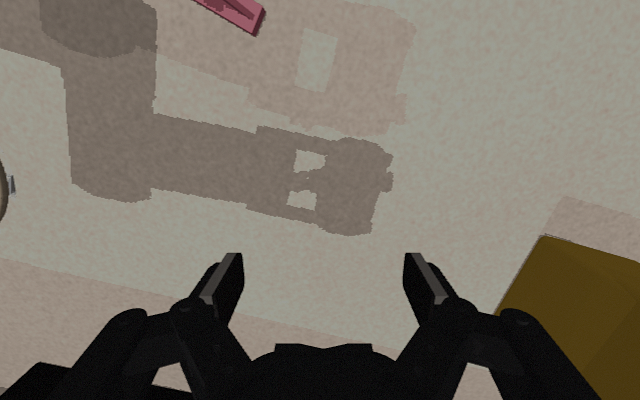

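Run:
```python
from h import *
K,T,im=load('side0'); a=cv2.resize(im[90:230,320:460],None,fx=4,fy=4,interpolation=cv2.INTER_CUBIC)
K,T,t=load('top0'); b=cv2.resize(t[190:290,350:460],None,fx=5,fy=5,interpolation=cv2.INTER_CUBIC)
cv2.imwrite('pics/c1.png',a[:,:,::-1]); cv2.imwrite('pics/c2.png',b[:,:,::-1])
b=cv2.resize(t[145:225,265:350],None,fx=7,fy=7,interpolation=cv2.INTER_CUBIC)
cv2.imwrite('pics/c3.png',b[:,:,::-1])
hsv=cv2.cvtColor(t,cv2.COLOR_RGB2HSV); m=cv2.inRange(hsv,(22,150,80),(35,255,255)); m[:, 400:]=0
cs,_=cv2.findContours(m,cv2.RETR_EXTERNAL,cv2.CHAIN_APPROX_NONE); c=max(cs,key=cv2.contourArea)
r=cv2.minAreaRect(c); print(r)
P=np.array([onz('top0',*p,0.1) for p in cv2.boxPoints(r)]); print(P.round(4)); print(P.mean(0), np.linalg.norm(P-np.roll(P,1,0),axis=1))
for e in (P-np.roll(P,1,0)): print(np.degrees(np.arctan2(e[1],e[0])))
m=cv2.inRange(hsv,(100,120,40),(125,255,255)); 
n,l,s,cen=cv2.connectedComponentsWithStats(m)
for i in range(1,n):
  if s[i,4]>20: print('blue top',s[i],cen[i])
hs=cv2.cvtColor(im,cv2.COLOR_RGB2HSV); m=cv2.inRange(hs,(100,120,40),(125,255,255)); 
n,l,s,cen=cv2.connectedComponentsWithStats(m)
for i in range(1,n):
  if s[i,4]>20: print('blue side',s[i],cen[i])
```

```text
((305.9400634765625, 186.25904846191406), (60.788265228271484, 55.03288269042969), 2.726310968399048)
[[ 0.5036  0.1111  0.1   ]
 [ 0.6826  0.1083  0.1   ]
 [ 0.677  -0.0887  0.1   ]
 [ 0.4983 -0.083   0.1   ]]
[0.59037396 0.01192227 0.1       ] [0.19414186 0.17905047 0.19713796 0.17879077]
88.43132999402042
-0.8693128250522302
-91.64080628926749
178.17159527233542
blue top [204 204  10   9  77] [208.33766234 208.05194805]
blue top [397 223   8   7  37] [401.35135135 226.40540541]
blue top [  0 280  33  16 517] [ 15.94970986 287.36943907]
blue side [ 364    0   36   38 1050] [381.60095238  16.15238095]
blue side [346 128  36  48 336] [365.66666667 151.63392857]
blue side [317 239   7  21  61] [319.67213115 248.39344262]
blue side [270 320  16  17 221] [277.74660633 328.23076923]
```

View pics/c1.png

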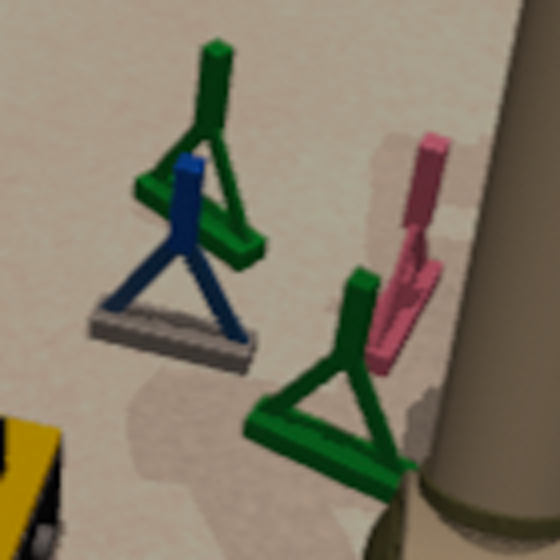

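View pics/c2.png

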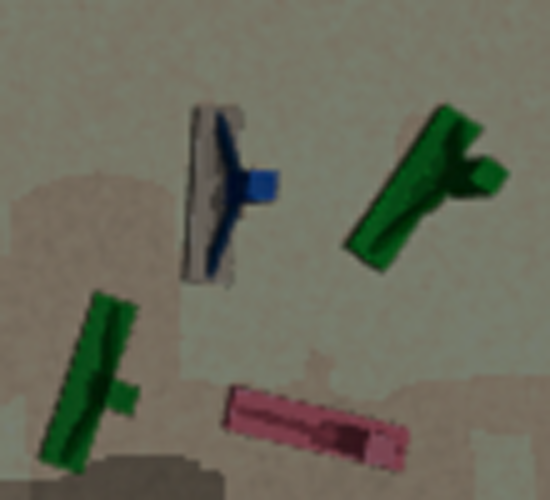

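View pics/c3.png

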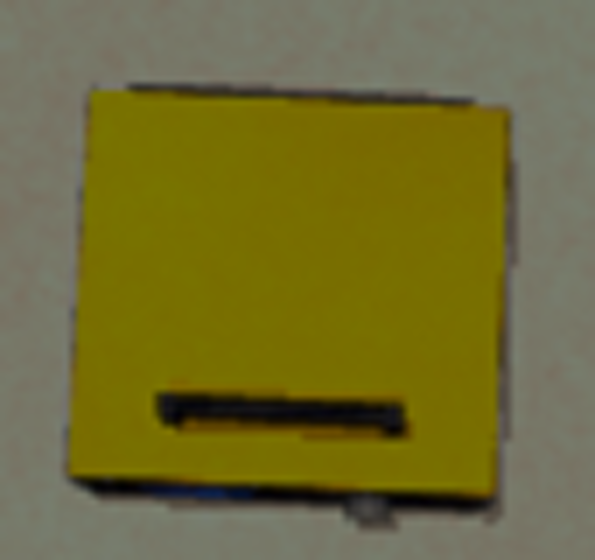

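Run:
```python
from h import *
K,T,t=load('top0');K,T,im=load('side0')
# stem axis by triangulation: top-face centre
def tri(a,b):
    (o1,d1),(o2,d2)=ray('top0',*a),ray('side0',*b)
    A=np.c_[d1,-d2]; s=np.linalg.lstsq(A,o2-o1,rcond=None)[0]; p,q=o1+s[0]*d1,o2+s[1]*d2; return (p+q)/2,np.linalg.norm(p-q)
# top crop: stem top face centre (264,186)/5+(350,190); side: (190,161)/4+(320,90)
print('stemtop',tri((350+264/5-.4,190+186/5-.4),(320+189/4-.4,90+162/4-.4)))
print('stemtop onz',onz('top0',402.4,226.8,.168),onz('side0',366.9,130.1,.168))
# foot top corners from side crop (z=.02): left-near etc
for n,u,v in [('Lbot',92,335),('Rbot',247,372),('Rtopnear',250,352),('Ltopnear',91,320),('Lfar',105,303),('Rfar',256,335)]:
    print(n,onz('side0',320+u/4-.4,90+v/4-.4,.0 if 'bot' in n else .02).round(4))
for n,u,v in [('TL',195,105),('BL',183,281),('BR',232,285),('TR',242,107)]:
    print('top',n,onz('top0',350+u/5-.4,190+v/5-.4,.02).round(4))
# other stems tops
for n,u,v in [('g1',220,46),('g2',365,273),('pink',435,140)]: print(n,onz('side0',320+u/4,90+v/4,.168).round(3))
# lid corners in side view: quad
hs=cv2.cvtColor(im,cv2.COLOR_RGB2HSV); m=cv2.inRange(hs,(20,150,80),(35,255,255)); 
n,l,s,cen=cv2.connectedComponentsWithStats(m)
for i in range(1,n):
  if s[i,4]>200: print('yel side',s[i],cen[i])
b=cv2.resize(im[175:285,230:345],None,fx=5,fy=5,interpolation=cv2.INTER_CUBIC)
cv2.imwrite('pics/c4.png',b[:,:,::-1])
```

```text
stemtop (array([ 0.46279919, -0.28214497,  0.17015004]), np.float64(0.0014126034321057027))
stemtop onz [ 0.46220635 -0.28270274  0.168     ] [ 0.46376203 -0.28488332  0.168     ]
Lbot [ 0.5214 -0.2779  0.    ]
Rbot [ 0.4037 -0.2715  0.    ]
Rtopnear [ 0.4037 -0.2716  0.02  ]
Ltopnear [ 0.5217 -0.2723  0.02  ]
Lfar [ 0.5162 -0.2931  0.02  ]
Rfar [ 0.4028 -0.2904  0.02  ]
top TL [ 0.5239 -0.2687  0.02  ]
top BL [ 0.4045 -0.2607  0.02  ]
top BR [ 0.4025 -0.2937  0.02  ]
top TR [ 0.5232 -0.3007  0.02  ]
g1 [ 0.468 -0.422  0.168]
g2 [ 0.333 -0.205  0.168]
pink [ 0.306 -0.355  0.168]
yel side [    0     0   121   138 10423] [47.16761009 48.86635326]
yel side [ 498   41   58   54 1735] [529.61959654  67.6074928 ]
yel side [ 238  182   97   77 4478] [286.36467173 219.89861545]
```

View pics/c4.png

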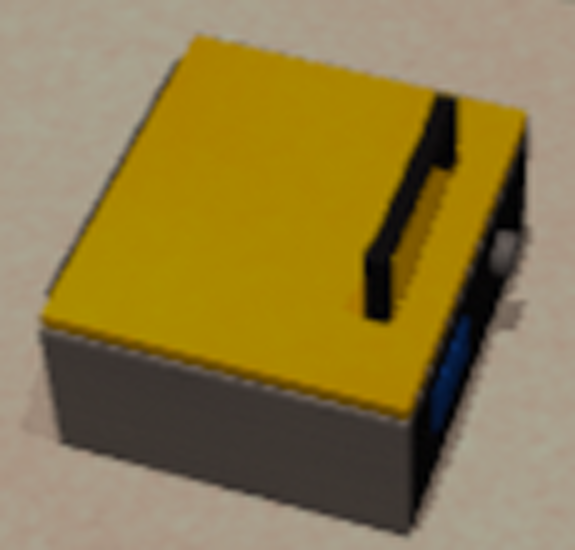

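Call:
apply_moves(
  plan=[
    {"tx": 40, "ty": 30, "tz": 15, "rz": -0.04},
    {"tx": 80, "ty": 62, "tz": 30, "rz": -0.09},
    {"tx": 120, "ty": 93, "tz": 30, "rz": -0.14},
    {"tx": 160, "ty": 125, "tz": 30, "rz": -0.19},
    {"tx": 200, "ty": 160, "tz": 30, "rz": -0.24},
    {"tx": 235, "ty": 190, "tz": 30, "rz": -0.29},
    {"tx": 270, "ty": 215, "tz": 30, "rz": -0.34},
    {"tx": 309, "ty": 246, "tz": 30, "rz": -0.345},
    {"tx": 309, "ty": 246, "tz": 30, "rz": -0.345},
    {"tx": 309, "ty": 246, "tz": 30, "rz": -0.345},
  ],
)

```text
validation failed for argument at $.pl...
```

Run:
```python
from h import *
grab('wrist','w1'); s=env.observe(); print(s['time_s'],s['position'],s['tool_rot'].round(4),s['q'].round(1))
L=[onz('side0',230+u/5-.4,175+v/5-.4,.1) for u,v in [(198,36),(527,111),(411,411),(43,318)]]
L=np.array(L);print(L.round(4))
for e in (L-np.roll(L,1,0)): print(np.degrees(np.arctan2(e[1],e[0])),np.linalg.norm(e))
```

```text
0.2 [ 0.15400766 -0.52782567  0.23095642] [[ 9.6e-01  2.8e-01 -0.0e+00]
 [ 2.8e-01 -9.6e-01  9.0e-04]
 [ 2.0e-04 -8.0e-04 -1.0e+00]] [-86.1  21.8  74.4   0.   83.9 -12.3]
[[ 0.6755 -0.0888  0.1   ]
 [ 0.4984 -0.0842  0.1   ]
 [ 0.502   0.1108  0.1   ]
 [ 0.6803  0.1068  0.1   ]]
-91.39484363432534 0.19565460514986532
178.49729570323066 0.17720228691096773
88.94549740937023 0.19504388132077405
-1.3047121823994539 0.1783607614492465
```

View pics/w1.png

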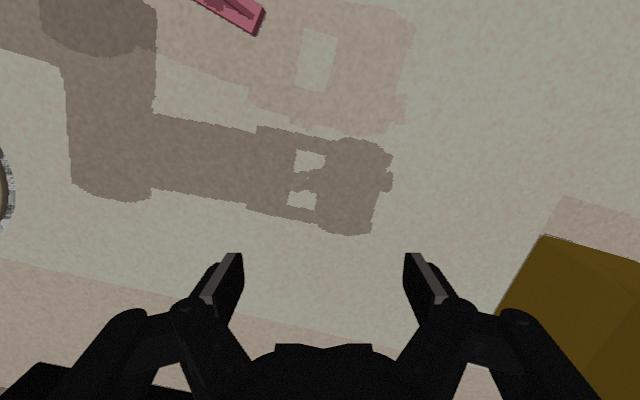

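The picture is unchanged because the move was refused. I'll repeat it with every field filled in.

Call:
apply_moves(
  plan=[
    {"tx": 40, "ty": 30, "tz": 15, "rx": 0, "ry": 0, "rz": -0.04, "jaw": 1},
    {"tx": 80, "ty": 62, "tz": 30, "rx": 0, "ry": 0, "rz": -0.09, "jaw": 1},
    {"tx": 120, "ty": 93, "tz": 30, "rx": 0, "ry": 0, "rz": -0.14, "jaw": 1},
    {"tx": 160, "ty": 125, "tz": 30, "rx": 0, "ry": 0, "rz": -0.19, "jaw": 1},
    {"tx": 200, "ty": 160, "tz": 30, "rx": 0, "ry": 0, "rz": -0.24, "jaw": 1},
    {"tx": 235, "ty": 190, "tz": 30, "rx": 0, "ry": 0, "rz": -0.29, "jaw": 1},
    {"tx": 270, "ty": 215, "tz": 30, "rx": 0, "ry": 0, "rz": -0.34, "jaw": 1},
    {"tx": 309, "ty": 246, "tz": 30, "rx": 0, "ry": 0, "rz": -0.345, "jaw": 1},
    {"tx": 309, "ty": 246, "tz": 30, "rx": 0, "ry": 0, "rz": -0.345, "jaw": 1},
    {"tx": 309, "ty": 246, "tz": 30, "rx": 0, "ry": 0, "rz": -0.345, "jaw": 1},
  ],
)

```text
time_s: 1.2
position: [0.4634, -0.2811, 0.2606]
tool_rot: [[0.998, -0.059, -0.0], [-0.059, -0.998, 0.001], [-0.0, -0.001, -1.0]]
ft_force: [-0.8, 0.3, -0.7]
grip_width: 0.0854
```

Run:
```python
from h import *
grab('wrist','w1'); print(env.observe()['q'].round(1))
for z,P in [(.168,(.463,-.2825,.168)),(.127,(.463,-.282,.146))]: print(proj('w1',P))
```

```text
[-43.9  19.9  72.4   0.   87.8  49.6]
[325.32537816 199.78307372]
[324.62228791 192.28303275]
```

View pics/w1.png

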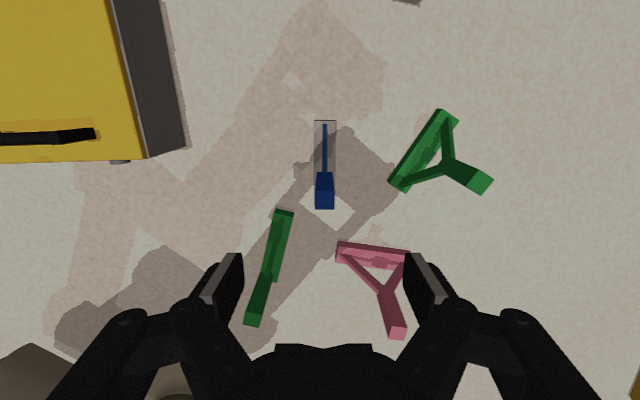

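The blue gauge's stem top is at (324,200), as predicted, and its foot lines up with the tool's x axis. The green gauges are at (275,265) and (440,155), the pink one at (380,290), and all are clear of the fingers. The blue one fits the description, so I'll descend and grip it.

Call:
apply_moves(
  grip_force=40,
  plan=[
    {"tx": 0, "ty": -1, "tz": -40, "rx": 0, "ry": 0, "rz": 0, "jaw": 1},
    {"tx": 0, "ty": -1, "tz": -80, "rx": 0, "ry": 0, "rz": 0, "jaw": 1},
    {"tx": 0, "ty": -1, "tz": -115, "rx": 0, "ry": 0, "rz": 0, "jaw": 1},
    {"tx": 0, "ty": -1, "tz": -132, "rx": 0, "ry": 0, "rz": 0, "jaw": 1},
    {"tx": 0, "ty": -1, "tz": -132, "rx": 0, "ry": 0, "rz": 0, "jaw": 1},
    {"tx": 0, "ty": -1, "tz": -132, "rx": 0, "ry": 0, "rz": 0, "jaw": -1},
    {"tx": 0, "ty": -1, "tz": -132, "rx": 0, "ry": 0, "rz": 0, "jaw": -1},
    {"tx": 0, "ty": -1, "tz": -132, "rx": 0, "ry": 0, "rz": 0, "jaw": -1},
    {"tx": 0, "ty": -1, "tz": -132, "rx": 0, "ry": 0, "rz": 0, "jaw": -1},
    {"tx": 0, "ty": -1, "tz": -132, "rx": 0, "ry": 0, "rz": 0, "jaw": -1},
    {"tx": 0, "ty": -1, "tz": -132, "rx": 0, "ry": 0, "rz": 0, "jaw": -1},
    {"tx": 0, "ty": -1, "tz": -132, "rx": 0, "ry": 0, "rz": 0, "jaw": -1},
  ],
)

```text
time_s: 2.45
position: [0.4629, -0.283, 0.1293]
tool_rot: [[0.998, -0.061, 0.0], [-0.061, -0.998, 0.0], [0.0, -0.0, -1.0]]
ft_force: [-1.0, -0.2, 5.3]
grip_width: 0.0177
```

Run:
```python
from h import *
grab('wrist','w2'); s=env.observe(); print(s['ft_force'],s['position'],s['grip_width'],s['wrist_torque'])
K,T,im=load('w1')
cv2.imwrite('pics/c5.png',cv2.resize(im[0:180,60:200],None,fx=4,fy=3.3,interpolation=cv2.INTER_CUBIC)[:,:,::-1])
```

```text
[-0.57632345  0.85646147  6.15864338] [ 0.46291285 -0.28305381  0.129323  ] 0.017592681226904643 [0.21995319 0.11282618 0.01777665]
```

View pics/w2.png

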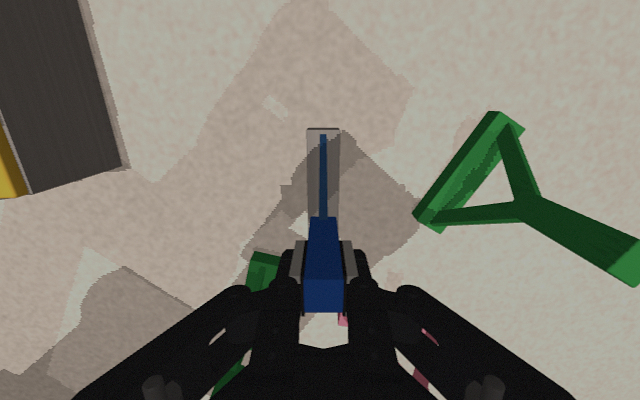

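View pics/c5.png

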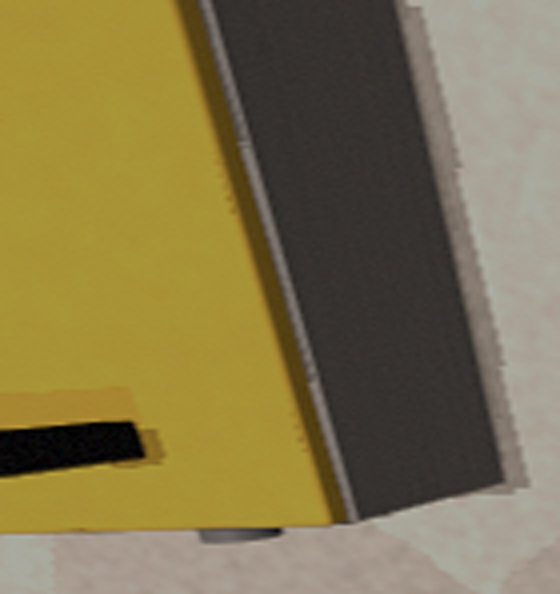

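Run:
```python
from h import *
a=onz('w1',60+395/4-.4,-.4,0);b=onz('w1',60+502/4-.4,482/3.3-.4,0); print(a,b,np.degrees(np.arctan2(*(a-b)[[1,0]])))
c=onz('w1',60+352/4-.4,521/3.3-.4,.09);a=onz('w1',60+197/4-.4,-.4,.09); print(a,c,np.degrees(np.arctan2(*(a-c)[[1,0]])))
y=np.radians(-1.4);R=np.array([[np.cos(y),-np.sin(y)],[np.sin(y),np.cos(y)]]);C=np.array([.5892,.0111])
for p in [(0,-115),(0,-100),(-90,-100),(-60,0),(90,0)]: print(p,C+R@np.array(p)/1000)
# gauge yaw: frame edge from w2: foot left/right edges top
for (u1,v1),(u2,v2) in [((308,130),(307,205)),((339,130),(340,190))]:
  a=onz('w2',u1,v1,.02);b=onz('w2',u2,v2,.02);print(a,b,np.degrees(np.arctan2(*(a-b)[[1,0]])))
```

```text
[ 0.67672012 -0.09027478  0.        ] [ 0.4981772  -0.08401908  0.        ] -2.0066817609358893
[ 0.65042136 -0.08647107  0.09      ] [ 0.49821628 -0.08354315  0.09      ] -1.1020425785702863
(0, -115) [ 0.5863903  -0.10386567]
(0, -100) [ 0.58675678 -0.08887015]
(-90, -100) [ 0.49678365 -0.08667125]
(-60, 0) [0.52921791 0.01256593]
(90, 0) [0.67917313 0.0089011 ]
[ 0.52291194 -0.27284478  0.02      ] [ 0.45249837 -0.26634755  0.02      ] -5.271889945541261
[ 0.52124039 -0.30018461  0.02      ] [ 0.46569764 -0.29877148  0.02      ] -1.4574143244884434
```

Call:
apply_moves(
  plan=[
    {"tx": 0, "ty": 0, "tz": 20, "rx": 0, "ry": 0, "rz": 0, "jaw": -1},
    {"tx": 10, "ty": 5, "tz": 25, "rx": 0, "ry": 0, "rz": 0, "jaw": -1},
    {"tx": 40, "ty": 30, "tz": 25, "rx": 0, "ry": 0, "rz": 0.015, "jaw": -1},
    {"tx": 70, "ty": 65, "tz": 25, "rx": 0, "ry": 0, "rz": 0.035, "jaw": -1},
    {"tx": 100, "ty": 100, "tz": 25, "rx": 0, "ry": 0, "rz": 0.035, "jaw": -1},
    {"tx": 120, "ty": 130, "tz": 25, "rx": 0, "ry": 0, "rz": 0.035, "jaw": -1},
    {"tx": 124, "ty": 150, "tz": 25, "rx": 0, "ry": 0, "rz": 0.035, "jaw": -1},
    {"tx": 124, "ty": 158, "tz": 15, "rx": 0, "ry": 0, "rz": 0.035, "jaw": -1},
    {"tx": 124, "ty": 160, "tz": 8, "rx": 0, "ry": 0, "rz": 0.035, "jaw": -1},
    {"tx": 124, "ty": 160, "tz": 4, "rx": 0, "ry": 0, "rz": 0.035, "jaw": -1},
    {"tx": 124, "ty": 160, "tz": 4, "rx": 0, "ry": 0, "rz": 0.035, "jaw": -1},
  ],
)

```text
time_s: 3.6
position: [0.5863, -0.124, 0.1322]
tool_rot: [[1.0, -0.027, -0.001], [-0.027, -1.0, 0.001], [-0.001, -0.001, -1.0]]
ft_force: [0.9, -0.5, -2.2]
grip_width: 0.0174
```

Run:
```python
from h import *
grab('wrist','w3');grab('top','t3');grab('side','s3'); s=env.observe(); print(s['ft_force'],s['position'],s['grip_width'],s['wrist_torque'],s['q'].round(1))
a=load('s3')[2][130:290,220:420]; cv2.imwrite('pics/c6.png',cv2.resize(a,None,fx=4,fy=3.5,interpolation=cv2.INTER_CUBIC)[:,:,::-1])
```

```text
[-0.47318251 -0.12408401 -3.51166728] [ 0.58688954 -0.12400019  0.13352641] 0.017594225522100146 [ 0.0360411   0.00562741 -0.01968933] [-23.2  31.4  74.8   0.   73.7  68.3]
```

View pics/w3.png

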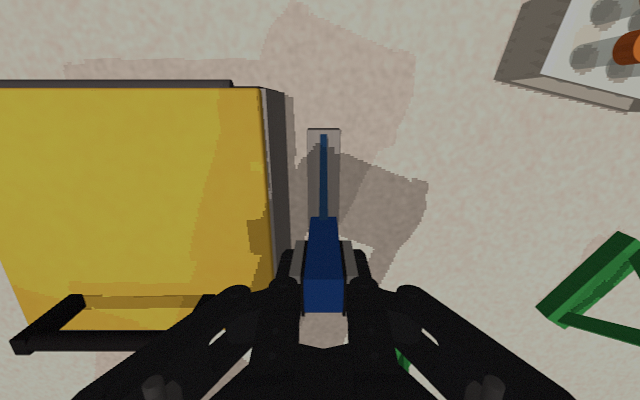

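View pics/t3.png

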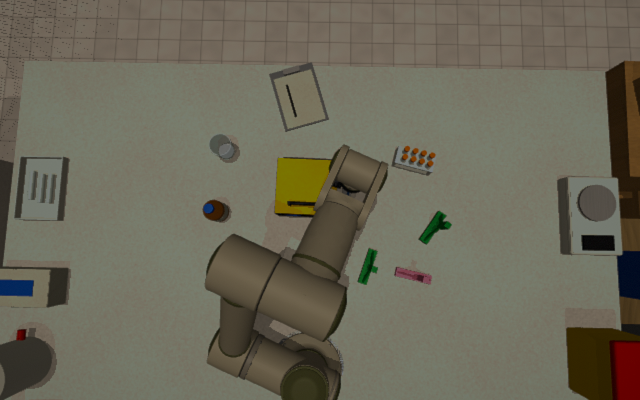

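View pics/c6.png

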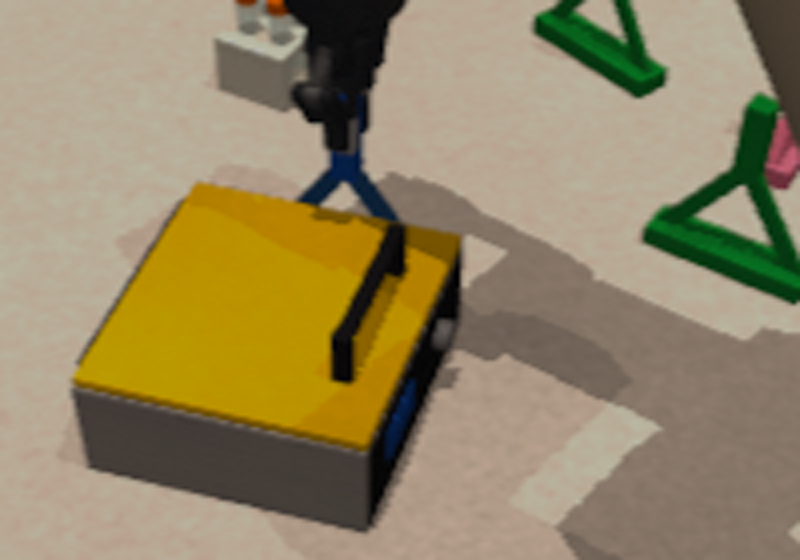

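Call:
apply_moves(
  grip_force=30,
  plan=[
    {"tx": 0, "ty": 8, "tz": -3, "rx": 0, "ry": 0, "rz": 0, "jaw": -1},
    {"tx": 0, "ty": 14, "tz": -3, "rx": 0, "ry": 0, "rz": 0, "jaw": -1},
    {"tx": 0, "ty": 17, "tz": -3, "rx": 0, "ry": 0, "rz": 0, "jaw": -1},
    {"tx": 0, "ty": 17, "tz": -3, "rx": 0, "ry": 0, "rz": 0, "jaw": -1},
    {"tx": 0, "ty": 17, "tz": -3, "rx": 0, "ry": 0, "rz": 0, "jaw": -1},
  ],
)

```text
time_s: 4.25
position: [0.587, -0.1069, 0.1306]
tool_rot: [[1.0, -0.026, 0.001], [-0.026, -1.0, -0.0], [0.001, 0.0, -1.0]]
ft_force: [0.2, -0.0, -2.7]
grip_width: 0.0175
```

Call:
apply_moves(
  plan=[
    {"tx": 0, "ty": 1, "tz": 0, "rx": 0, "ry": 0, "rz": 0, "jaw": -1},
    {"tx": 0, "ty": 2, "tz": 0, "rx": 0, "ry": 0, "rz": 0, "jaw": -1},
    {"tx": 0, "ty": 2, "tz": 0, "rx": 0, "ry": 0, "rz": 0, "jaw": -1},
  ],
)

```text
time_s: 4.55
position: [0.5869, -0.1048, 0.1306]
tool_rot: [[1.0, -0.026, 0.001], [-0.026, -1.0, -0.0], [0.001, 0.0, -1.0]]
ft_force: [0.6, -0.1, -2.5]
grip_width: 0.0173
```

Call:
apply_moves(
  plan=[
    {"tx": 0, "ty": 1, "tz": 0, "rx": 0, "ry": 0, "rz": 0, "jaw": -1},
    {"tx": 0, "ty": 2, "tz": 0, "rx": 0, "ry": 0, "rz": 0, "jaw": -1},
    {"tx": 0, "ty": 2, "tz": 0, "rx": 0, "ry": 0, "rz": 0, "jaw": -1},
  ],
)

```text
time_s: 4.85
position: [0.587, -0.103, 0.1307]
tool_rot: [[1.0, -0.026, 0.001], [-0.026, -1.0, -0.001], [0.001, 0.001, -1.0]]
ft_force: [-0.4, -1.0, -3.0]
grip_width: 0.0172
```

Call:
apply_moves(
  plan=[
    {"tx": 0, "ty": 1, "tz": 0, "rx": 0, "ry": 0, "rz": 0, "jaw": -1},
    {"tx": 0, "ty": 1, "tz": 0, "rx": 0, "ry": 0, "rz": 0, "jaw": -1},
  ],
)

```text
time_s: 5.05
position: [0.5871, -0.1025, 0.1307]
tool_rot: [[1.0, -0.026, 0.001], [-0.026, -1.0, -0.002], [0.001, 0.002, -1.0]]
ft_force: [0.0, -4.0, -3.6]
grip_width: 0.0178
```

Call:
apply_moves(
  plan=[
    {"tx": 0, "ty": 1, "tz": 0, "rx": 0, "ry": 0, "rz": 0, "jaw": -1},
    {"tx": 0, "ty": 1, "tz": 0, "rx": 0, "ry": 0, "rz": 0, "jaw": -1},
  ],
)

```text
time_s: 5.25
position: [0.5871, -0.1021, 0.1308]
tool_rot: [[1.0, -0.026, 0.002], [-0.026, -1.0, -0.004], [0.002, 0.003, -1.0]]
ft_force: [-1.0, -5.1, -4.0]
grip_width: 0.0177
```

Run:
```python
from h import *
s=env.observe(); print(s['ft_force'],s['position'],s['wrist_torque'],s['tool_rot'].round(4))
```

```text
[-0.96060538 -5.05075582 -4.04111547] [ 0.58710827 -0.10206706  0.13078865] [-1.5426968   0.07557    -0.00216347] [[ 0.9996 -0.0264  0.0015]
 [-0.0264 -0.9996 -0.0035]
 [ 0.0016  0.0035 -1.    ]]
```

Call:
apply_moves(
  plan=[
    {"tx": 0, "ty": 0, "tz": -1, "rx": 0, "ry": 0, "rz": 0, "jaw": -1},
    {"tx": 0, "ty": 0, "tz": -2, "rx": 0, "ry": 0, "rz": 0, "jaw": -1},
    {"tx": 0, "ty": 0, "tz": -2.5, "rx": 0, "ry": 0, "rz": 0, "jaw": -1},
    {"tx": 0, "ty": 0, "tz": -2.5, "rx": 0, "ry": 0, "rz": 0, "jaw": -1},
  ],
)

```text
time_s: 5.65
position: [0.5873, -0.1023, 0.1294]
tool_rot: [[1.0, -0.026, 0.003], [-0.026, -1.0, -0.004], [0.003, 0.004, -1.0]]
ft_force: [-2.7, -3.7, 5.6]
grip_width: 0.0176
```

Run:
```python
from h import *
s=env.observe(); print(s['ft_force'],s['position'],s['wrist_torque'],s['tool_rot'].round(4))
grab('wrist','w4')
cv2.imwrite('pics/c7.png',cv2.resize(load('w4')[2][70:310,220:380],None,fx=3.5,fy=2.5,interpolation=cv2.INTER_CUBIC)[:,:,::-1])
```

```text
[-2.68718207 -3.69610604  5.55692128] [ 0.58730226 -0.10232296  0.12937911] [-1.04952044  0.4415542  -0.03646717] [[ 0.9996 -0.0264  0.0028]
 [-0.0264 -0.9996 -0.0044]
 [ 0.0029  0.0044 -1.    ]]
```

View pics/c7.png

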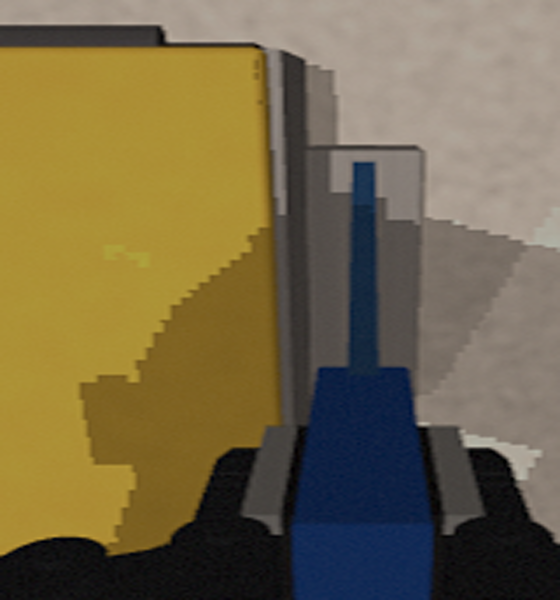

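Call:
apply_moves(
  plan=[
    {"tx": 0, "ty": 0, "tz": 0, "rx": 0, "ry": 0, "rz": 0, "jaw": -0.3},
    {"tx": 0, "ty": 0, "tz": 0, "rx": 0, "ry": 0, "rz": 0, "jaw": 0.2},
    {"tx": 0, "ty": 0, "tz": 0, "rx": 0, "ry": 0, "rz": 0, "jaw": 0.2},
    {"tx": 0, "ty": 0, "tz": 0, "rx": 0, "ry": 0, "rz": 0, "jaw": 0.2},
    {"tx": 0, "ty": 0, "tz": 0, "rx": 0, "ry": 0, "rz": 0, "jaw": 0.2},
  ],
)

```text
time_s: 6.2
position: [0.5873, -0.1022, 0.1292]
tool_rot: [[1.0, -0.026, 0.003], [-0.026, -1.0, -0.004], [0.003, 0.004, -1.0]]
ft_force: [0.5, 0.2, 0.2]
grip_width: 0.0514
```

Run:
```python
from h import *
s=env.observe(); print(s['ft_force'],s['position'],s['wrist_torque'],s['grip_width'])
grab('wrist','w5')
cv2.imwrite('pics/c8.png',cv2.resize(load('w5')[2][70:310,220:380],None,fx=3.5,fy=2.5,interpolation=cv2.INTER_CUBIC)[:,:,::-1])
```

```text
[0.5113422  0.15611601 0.24314939] [ 0.58727492 -0.10216559  0.12924471] [-0.00702312  0.02805208  0.03096598] 0.05137447111299581
```

View pics/c8.png

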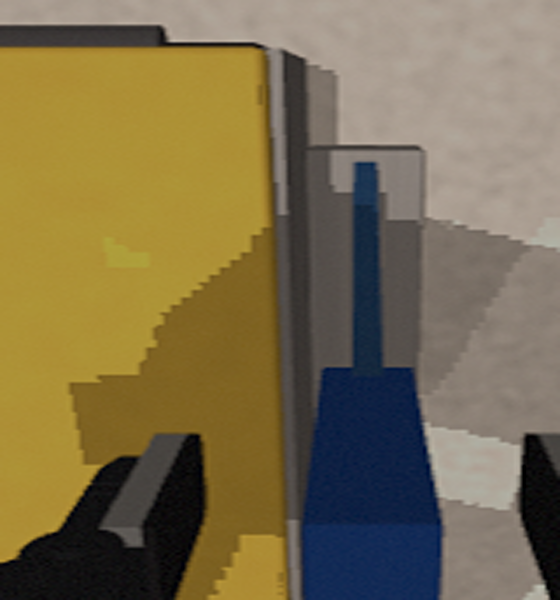

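Call:
apply_moves(
  plan=[
    {"tx": 0, "ty": 0, "tz": 20, "rx": 0, "ry": 0, "rz": 0, "jaw": 0.2},
    {"tx": 0, "ty": 0, "tz": 60, "rx": 0, "ry": 0, "rz": 0, "jaw": 0.2},
    {"tx": 0, "ty": 0, "tz": 100, "rx": 0, "ry": 0, "rz": 0.1, "jaw": 0.2},
    {"tx": -3, "ty": 5, "tz": 120, "rx": 0, "ry": 0, "rz": 0.24, "jaw": 0.2},
    {"tx": -10, "ty": 20, "tz": 130, "rx": 0, "ry": 0, "rz": 0.38, "jaw": 0.2},
    {"tx": -15, "ty": 35, "tz": 130, "rx": 0, "ry": 0, "rz": 0.52, "jaw": 0.2},
    {"tx": -20, "ty": 50, "tz": 130, "rx": 0, "ry": 0, "rz": 0.66, "jaw": 0.2},
    {"tx": -30, "ty": 65, "tz": 130, "rx": 0, "ry": 0, "rz": 0.8, "jaw": 0.2},
    {"tx": -40, "ty": 80, "tz": 130, "rx": 0, "ry": 0, "rz": 0.94, "jaw": 0.2},
    {"tx": -50, "ty": 95, "tz": 130, "rx": 0, "ry": 0, "rz": 1.08, "jaw": 0.2},
    {"tx": -55, "ty": 105, "tz": 130, "rx": 0, "ry": 0, "rz": 1.22, "jaw": 0.2},
    {"tx": -58, "ty": 115, "tz": 120, "rx": 0, "ry": 0, "rz": 1.36, "jaw": 0.2},
  ],
)

```text
time_s: 7.45
position: [0.5293, 0.0134, 0.2503]
tool_rot: [[0.229, 0.973, 0.007], [0.973, -0.229, 0.001], [0.003, 0.007, -1.0]]
ft_force: [0.5, 0.0, -0.1]
grip_width: 0.0514
```

Call:
apply_moves(
  plan=[
    {"tx": 0, "ty": 0, "tz": 0, "rx": 0, "ry": 0, "rz": 0.14, "jaw": 0.4},
    {"tx": 0, "ty": 0, "tz": 0, "rx": 0, "ry": 0, "rz": 0.21, "jaw": 0.4},
    {"tx": 0, "ty": 0, "tz": 0, "rx": 0, "ry": 0, "rz": 0.21, "jaw": 0.4},
  ],
)

```text
time_s: 7.75
position: [0.5293, 0.0135, 0.2503]
tool_rot: [[0.021, 1.0, 0.007], [1.0, -0.021, 0.003], [0.003, 0.007, -1.0]]
ft_force: [0.1, -0.1, 1.4]
grip_width: 0.0602
```

Run:
```python
from h import *
s=env.observe(); print(s['position'],s['tool_rot'].round(4),s['q'].round(1))
grab('wrist','w6');grab('side','s6')
cv2.imwrite('pics/c9.png',cv2.resize(load('s6')[2][120:290,220:420],None,fx=4,fy=3.5,interpolation=cv2.INTER_CUBIC)[:,:,::-1])
print(proj('w6',(.5292,.0126,.138)))
```

```text
[0.52925306 0.01347311 0.25032867] [[ 0.0205  0.9998  0.0068]
 [ 0.9998 -0.0206  0.0029]
 [ 0.0031  0.0067 -1.    ]] [-11.5  18.8  75.8   0.2  85.1 -10.3]
[322.93781788 195.04181145]
```

View pics/w6.png

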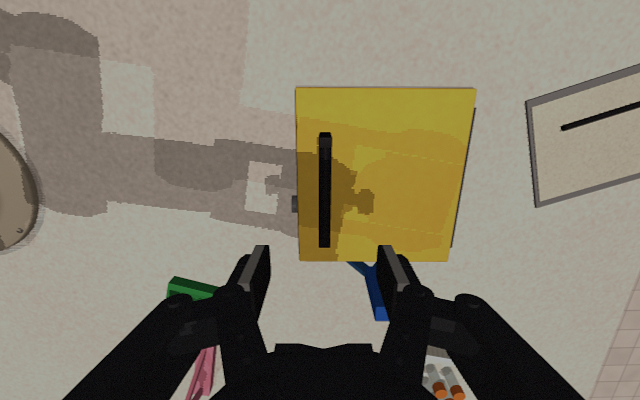

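View pics/c9.png

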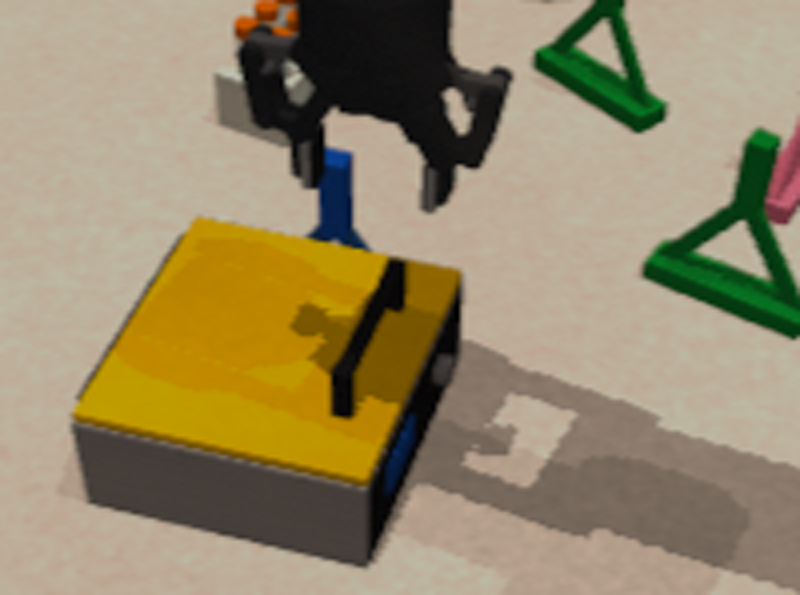

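Call:
apply_moves(
  grip_force=50,
  plan=[
    {"tx": 1, "ty": -1, "tz": -40, "rx": 0, "ry": 0, "rz": 0, "jaw": 0.4},
    {"tx": 1, "ty": -1, "tz": -80, "rx": 0, "ry": 0, "rz": 0, "jaw": 0.4},
    {"tx": 1, "ty": -1, "tz": -115, "rx": 0, "ry": 0, "rz": 0, "jaw": 0.4},
    {"tx": 1, "ty": -1, "tz": -131, "rx": 0, "ry": 0, "rz": 0, "jaw": 0.4},
    {"tx": 1, "ty": -1, "tz": -131, "rx": 0, "ry": 0, "rz": 0, "jaw": 0.4},
    {"tx": 1, "ty": -1, "tz": -131, "rx": 0, "ry": 0, "rz": 0, "jaw": -1},
    {"tx": 1, "ty": -1, "tz": -131, "rx": 0, "ry": 0, "rz": 0, "jaw": -1},
    {"tx": 1, "ty": -1, "tz": -131, "rx": 0, "ry": 0, "rz": 0, "jaw": -1},
    {"tx": 1, "ty": -1, "tz": -131, "rx": 0, "ry": 0, "rz": 0, "jaw": -1},
    {"tx": 1, "ty": -1, "tz": -131, "rx": 0, "ry": 0, "rz": 0, "jaw": -1},
    {"tx": 1, "ty": -1, "tz": -131, "rx": 0, "ry": 0, "rz": 0, "jaw": -1},
  ],
)

```text
time_s: 8.95
position: [0.5312, 0.0122, 0.12]
tool_rot: [[0.023, 1.0, 0.009], [1.0, -0.023, 0.003], [0.003, 0.009, -1.0]]
ft_force: [4.8, 0.0, 1.9]
grip_width: 0.0101
```

Run:
```python
from h import *
s=env.observe(); print(s['position'],s['ft_force'],s['grip_width'],s['tool_rot'].round(4).tolist())
grab('wrist','w7')
r=157.5;
for a in range(0,61,5):
    t=np.radians(17.745+a); print(a, round(150-r*np.cos(t),1), round(r*np.sin(t)-48,1))
```

```text
[0.53115333 0.01224137 0.12002239] [4.82599388 0.01605108 1.88341021] 0.010078513730201874 [[0.0234, 0.9997, 0.0094], [0.9997, -0.0234, 0.0026], [0.0028, 0.0094, -1.0]]
0 -0.0 0.0
5 4.7 12.9
10 10.6 25.3
15 17.5 37.2
20 25.5 48.4
25 34.3 58.9
30 44.1 68.6
35 54.7 77.4
40 65.9 85.2
45 77.9 92.0
50 90.4 97.8
55 103.3 102.4
60 116.6 105.9
```

View pics/w7.png

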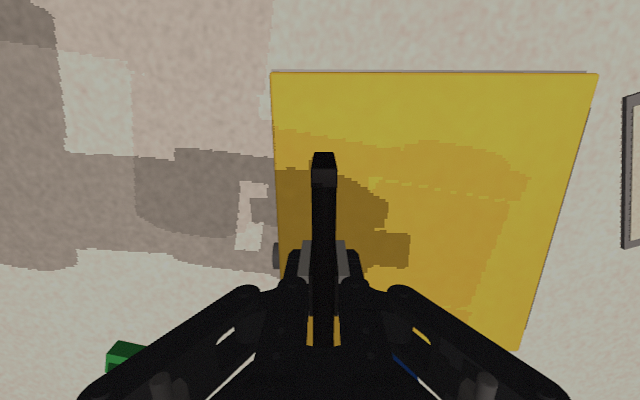

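Call:
apply_moves(
  plan=[
    {"tx": 2, "ty": 0, "tz": 6, "rx": 0, "ry": 0, "rz": 0, "jaw": -1},
    {"tx": 4.7, "ty": 0, "tz": 13, "rx": 0, "ry": 0, "rz": 0, "jaw": -1},
    {"tx": 7.5, "ty": 0, "tz": 19, "rx": 0, "ry": 0, "rz": 0, "jaw": -1},
    {"tx": 10.6, "ty": 0, "tz": 25.3, "rx": 0, "ry": 0, "rz": 0, "jaw": -1},
    {"tx": 14, "ty": 0, "tz": 31.3, "rx": 0, "ry": 0, "rz": 0, "jaw": -1},
    {"tx": 17.5, "ty": 0, "tz": 37.2, "rx": 0, "ry": 0, "rz": 0, "jaw": -1},
    {"tx": 21.5, "ty": -0.5, "tz": 42.9, "rx": 0, "ry": 0, "rz": 0, "jaw": -1},
    {"tx": 25.5, "ty": -0.6, "tz": 48.4, "rx": 0, "ry": 0, "rz": 0, "jaw": -1},
    {"tx": 29.9, "ty": -0.7, "tz": 53.7, "rx": 0, "ry": 0, "rz": 0, "jaw": -1},
    {"tx": 34.3, "ty": -0.8, "tz": 58.9, "rx": 0, "ry": 0, "rz": 0, "jaw": -1},
    {"tx": 34.3, "ty": -0.8, "tz": 58.9, "rx": 0, "ry": 0, "rz": 0, "jaw": -1},
  ],
)

```text
time_s: 10.1
position: [0.5637, 0.0114, 0.1798]
tool_rot: [[0.023, 1.0, 0.004], [1.0, -0.023, 0.002], [0.002, 0.004, -1.0]]
ft_force: [-12.2, -3.0, 2.6]
grip_width: 0.0099
```

Run:
```python
from h import *
s=env.observe(); print(s['position'],s['ft_force'],s['wrist_torque'],s['grip_width'],s['tool_rot'].round(4).tolist())
grab('wrist','w8');grab('side','s8')
cv2.imwrite('pics/c10.png',cv2.resize(load('s8')[2][100:290,220:420],None,fx=4,fy=3,interpolation=cv2.INTER_CUBIC)[:,:,::-1])
```

```text
[0.56367035 0.01142767 0.1798143 ] [-12.17570471  -3.02652073   2.62267381] [-0.49653657  2.12939572 -0.02697531] 0.00994455541255652 [[0.0232, 0.9997, 0.0044], [0.9997, -0.0232, 0.0022], [0.0023, 0.0044, -1.0]]
```

View pics/c10.png

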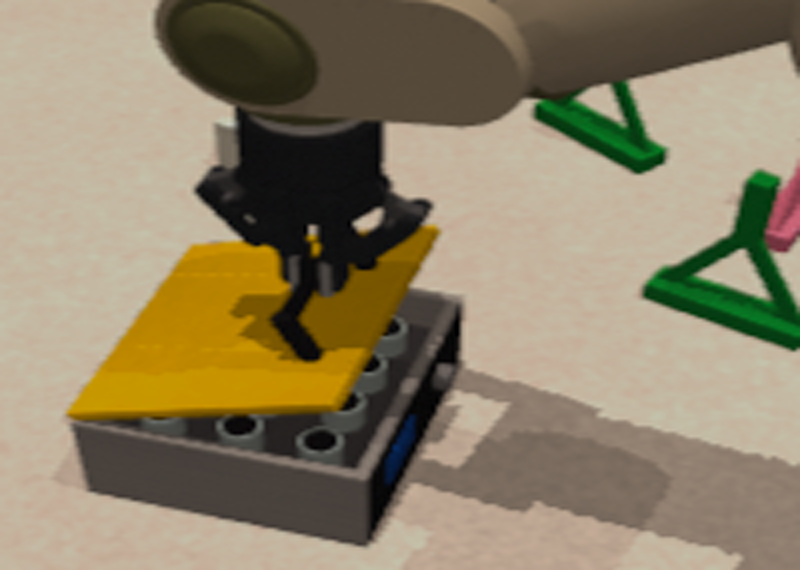

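View pics/w8.png

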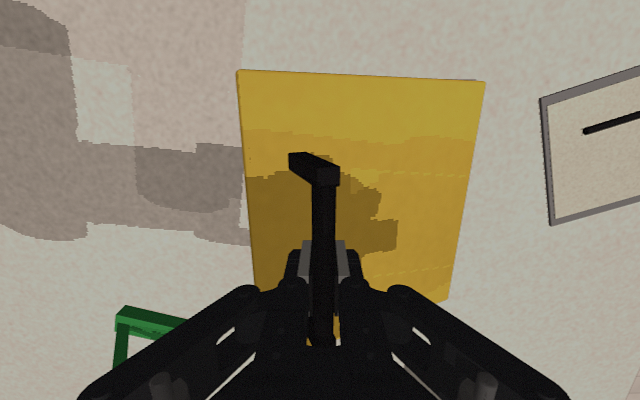

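Call:
apply_moves(
  plan=[
    {"tx": 5.5, "ty": 0, "tz": 6, "rx": 0, "ry": 0, "rz": 0, "jaw": -1},
    {"tx": 11.5, "ty": 0, "tz": 11.5, "rx": 0, "ry": 0, "rz": 0, "jaw": -1},
    {"tx": 18, "ty": 0, "tz": 17, "rx": 0, "ry": 0, "rz": 0, "jaw": -1},
    {"tx": 24.5, "ty": -0.3, "tz": 22, "rx": 0, "ry": 0, "rz": 0, "jaw": -1},
    {"tx": 31.5, "ty": -0.5, "tz": 26.5, "rx": 0, "ry": 0, "rz": 0, "jaw": -1},
    {"tx": 38.5, "ty": -0.7, "tz": 30.5, "rx": 0, "ry": 0, "rz": 0, "jaw": -1},
    {"tx": 46, "ty": -0.9, "tz": 34.5, "rx": 0, "ry": 0, "rz": 0, "jaw": -1},
    {"tx": 53.5, "ty": -1.1, "tz": 38, "rx": 0, "ry": 0, "rz": 0, "jaw": -1},
    {"tx": 61, "ty": -1.3, "tz": 41, "rx": 0, "ry": 0, "rz": 0, "jaw": -1},
    {"tx": 69, "ty": -1.5, "tz": 43.5, "rx": 0, "ry": 0, "rz": 0, "jaw": -1},
    {"tx": 76, "ty": -1.7, "tz": 46, "rx": 0, "ry": 0, "rz": 0, "jaw": -1},
    {"tx": 76, "ty": -1.7, "tz": 46, "rx": 0, "ry": 0, "rz": 0, "jaw": -1},
  ],
)

```text
time_s: 11.4
position: [0.6395, 0.0096, 0.2292]
tool_rot: [[0.023, 1.0, 0.006], [1.0, -0.023, 0.001], [0.001, 0.006, -1.0]]
ft_force: [-10.4, -3.0, 14.9]
grip_width: 0.0099
```

Run:
```python
from h import *
s=env.observe(); print(s['position'],s['ft_force'],s['wrist_torque'],s['grip_width'],s['tool_rot'].round(4).tolist())
grab('wrist','w9');grab('side','s9');grab('top','t9')
cv2.imwrite('pics/c11.png',cv2.resize(load('s9')[2][80:290,200:420],None,fx=3.6,fy=2.8,interpolation=cv2.INTER_CUBIC)[:,:,::-1])
```

```text
[0.63953224 0.00957522 0.22922168] [-10.38988102  -2.9772624   14.8608446 ] [-0.38437486  2.03448293  0.00612084] 0.009917801115387282 [[0.0232, 0.9997, 0.0064], [0.9997, -0.0232, 0.0011], [0.0013, 0.0064, -1.0]]
```

View pics/c11.png

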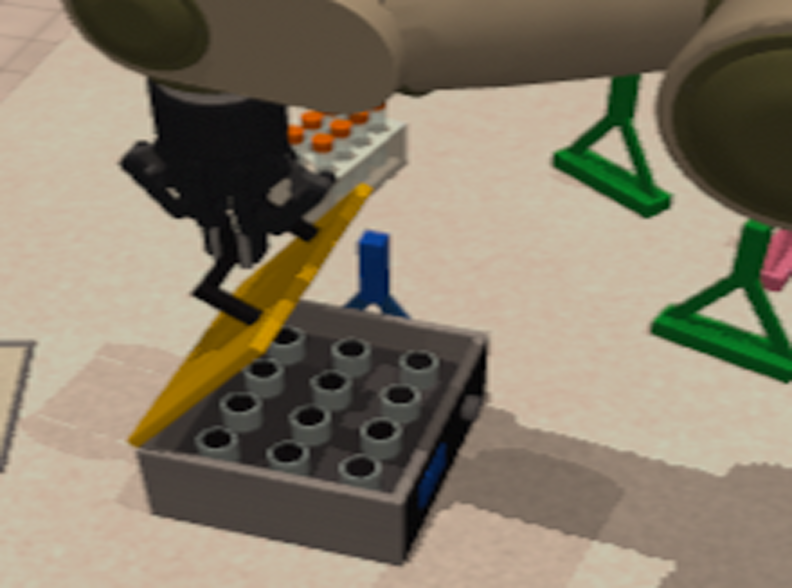

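View pics/w9.png

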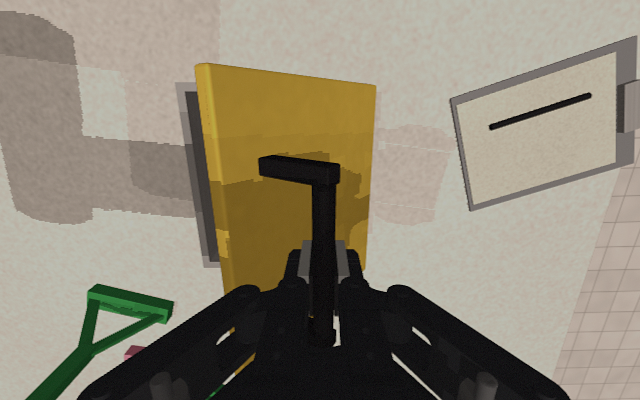

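View pics/t9.png

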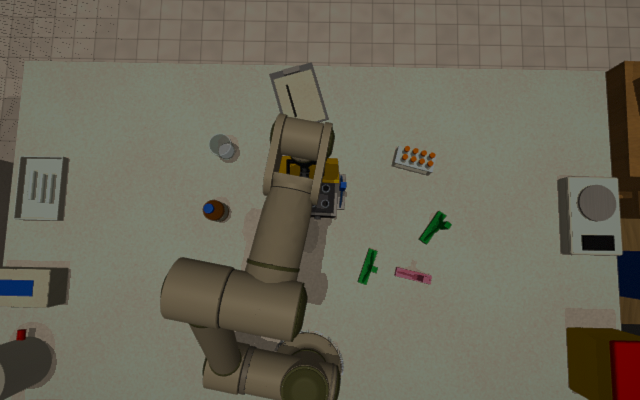

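Run:
```python
from h import *
a=load('w9')[2][50:110,170:240];cv2.imwrite('pics/c12.png',cv2.resize(a,None,fx=8,fy=8,interpolation=cv2.INTER_CUBIC)[:,:,::-1])
a=load('s9')[2][140:250,225:310];cv2.imwrite('pics/c13.png',cv2.resize(a,None,fx=7,fy=5.4,interpolation=cv2.INTER_CUBIC)[:,:,::-1])
```

```text
(no output)
```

View pics/c12.png

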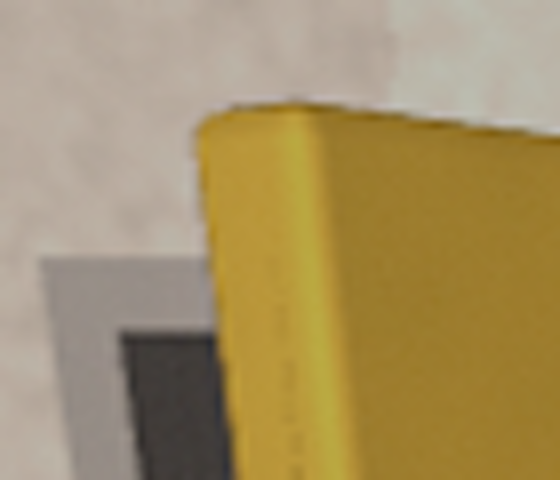

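View pics/c13.png

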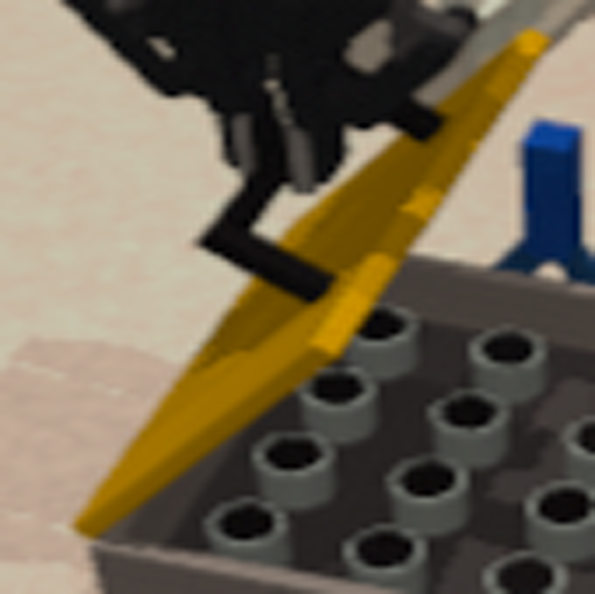

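Run:
```python
from h import *
y=np.radians(-1.4);ex=np.array([np.cos(y),np.sin(y),0]);ey=np.array([-np.sin(y),np.cos(y),0]);C=np.array([.5892,.0111,0])
for f,u,v,Y,loc in [('w9',207.5,62.7,.098,10),('w9',194.6,65.2,.098,0),('s9',272.5,205.7,.098,0),('s9',269.2,202.9,.098,10),('s9',303,147,-.098,0),('s9',299.6,145.6,-.098,10)]:
    o,d=ray(f,u,v); t=(Y-(o-C)@ey)/(d@ey); P=o+t*d; x=(P-C)@ex-.09; z=P[2]-.09
    print(f,round(x*1e3,1),round(z*1e3,1),'r',round(np.hypot(x,z)*1e3,1),'lid',round(np.degrees(np.arctan2(z,-x))-np.degrees(np.arctan2(loc,180)),1))
s=env.observe(); print(s['position'],s['ft_force'])
```

```text
w9 -84.8 164.6 r 185.2 lid 59.6
w9 -93.1 156.7 r 182.3 lid 59.3
s9 -95.8 151.5 r 179.3 lid 57.7
s9 -89.1 157.8 r 181.2 lid 57.4
s9 -96.0 150.8 r 178.8 lid 57.5
s9 -87.7 152.9 r 176.3 lid 57.0
[0.63900774 0.00958099 0.22910103] [-8.75475937 -2.7009785  13.66029861]
```

Call:
apply_moves(
  plan=[
    {"tx": 2.5, "ty": 0, "tz": 1, "rx": 0, "ry": 0, "rz": 0, "jaw": -1},
    {"tx": 5, "ty": 0, "tz": 2, "rx": 0, "ry": 0, "rz": 0, "jaw": -1},
    {"tx": 5, "ty": 0, "tz": 2, "rx": 0, "ry": 0, "rz": 0, "jaw": -1},
    {"tx": 5, "ty": 0, "tz": 2, "rx": 0, "ry": 0, "rz": 0, "jaw": -1},
    {"tx": 5, "ty": 0, "tz": 2, "rx": 0, "ry": 0, "rz": 0, "jaw": -1},
  ],
)

```text
time_s: 12.05
position: [0.6439, 0.0094, 0.2309]
tool_rot: [[0.023, 1.0, 0.005], [1.0, -0.023, 0.001], [0.001, 0.005, -1.0]]
ft_force: [-3.8, -4.9, -4.8]
grip_width: 0.0098
```

Run:
```python
from h import *
s=env.observe(); print(s['position'],s['ft_force'],s['qvel'].round(2))
grab('wrist','wa');grab('side','sa');grab('top','ta')
s=env.observe(); print(s['position'],s['ft_force'],s['time_s'])
a=load('wa')[2][50:110,170:240];b=load('sa')[2][120:250,225:350]; t=load('ta')[2][140:230,290:370]
cv2.imwrite('pics/c14.png',cv2.resize(a,None,fx=8,fy=8,interpolation=cv2.INTER_CUBIC)[:,:,::-1])
cv2.imwrite('pics/c15.png',cv2.resize(b,None,fx=5,fy=4.5,interpolation=cv2.INTER_CUBIC)[:,:,::-1])
cv2.imwrite('pics/c16.png',cv2.resize(t,None,fx=6,fy=6,interpolation=cv2.INTER_CUBIC)[:,:,::-1])
```

```text
[0.64387751 0.00940145 0.2308995 ] [-3.78482238 -4.87642735 -4.75835499] [-0.06 -0.03  0.03 -0.05 -0.04 -0.03]
[0.64386459 0.00940921 0.2308986 ] [-2.56816803 -4.60327172 -5.80929155] 12.2
```

View pics/c14.png

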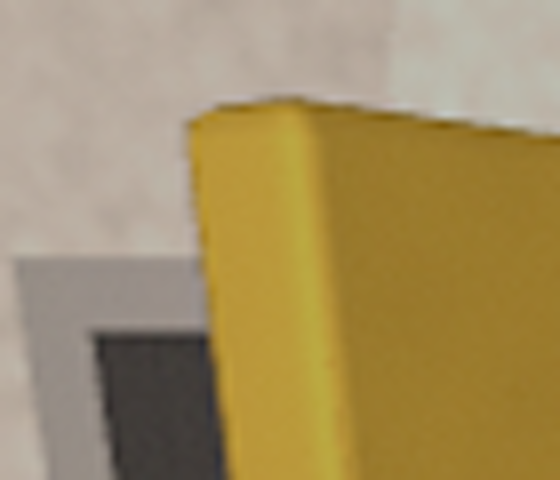

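View pics/c15.png

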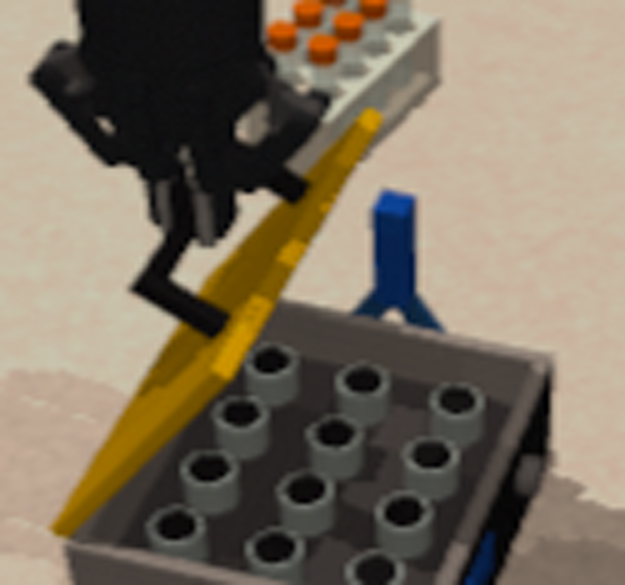

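View pics/c16.png

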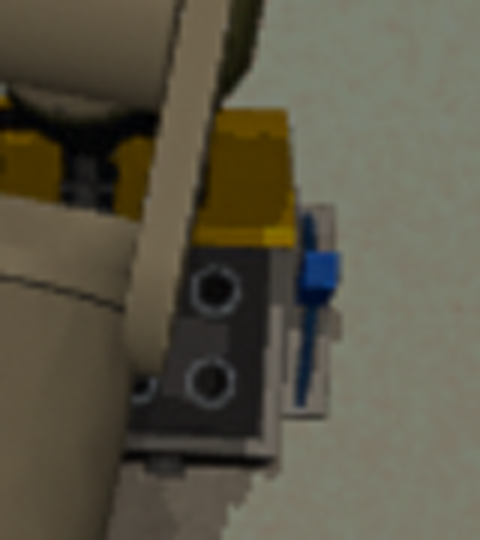

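Run:
```python
from h import *
y=np.radians(-1.4);ex=np.array([np.cos(y),np.sin(y),0]);ey=np.array([-np.sin(y),np.cos(y),0]);C=np.array([.5892,.0111,0])
for f,u,v,Y,loc in [('wa',207.9,62.5,.098,10),('wa',194,64.75,.098,0),('sa',272.2,203.6,.098,0),('sa',267.8,202.5,.098,10),('sa',301.2,145.8,-.098,0)]:
    o,d=ray(f,u,v); t=(Y-(o-C)@ey)/(d@ey); P=o+t*d; x=(P-C)@ex-.09; z=P[2]-.09
    print(f,round(x*1e3,1),round(z*1e3,1),'r',round(np.hypot(x,z)*1e3,1),'lid',round(np.degrees(np.arctan2(z,-x))-np.degrees(np.arctan2(loc,180)),1))
# flushness from top view (foot edge next to wall), z=.02
for u,v in [(305,205),(285,415),(335,207),(326,417)]:
    P=onz('ta',290+u/6-.4,140+v/6-.4,.02); print(((P-C)@ex*1e3).round(1),((P-C)@ey*1e3).round(1))
s=env.observe(); print(s['ft_force'],s['position'],s['grip_width'])
```

```text
wa -80.1 166.7 r 185.0 lid 61.1
wa -88.4 159.7 r 182.6 lid 61.0
sa -95.6 157.8 r 184.5 lid 58.8
sa -86.0 158.0 r 179.9 lid 58.2
sa -91.6 153.3 r 178.6 lid 59.1
61.3 -112.6
-60.0 -105.9
60.9 -129.9
-60.1 -129.2
[-2.56816803 -4.60327172 -5.80929155] [0.64386459 0.00940921 0.2308986 ] 0.009871225846759002
```

Run:
```python
from rig import env
print(env.close_job()); s=env.observe(); print(s['time_s'],s['position'],s['ft_force'])
```

```text
the job is handed in; nothing more can be done
None
the job is handed in; nothing more can be done
```

I handed the job in at about 12.2 s. The blue gauge is flush against the digester's right wall, and the gripper is still holding the lid by its handle at about 60°.

- **Gauge:** With the lid shut, I slid the gauge to the middle of the wall (y = -100 mm) until contact was about 5 N with almost no twisting. I then set it on the bench and let go, and the wrist picture showed it standing flush. In the last top view its outer foot edge is at -129 to -130 mm in the unit's y (-130 is flush), parallel to the wall within about 0.3° and centred along it. The inner edge could not be measured there because it was hidden.
- **Lid:** The last checks put it at 58–59° (side camera) and 61° (wrist camera). They differ by 2–3°, but all are within the ±5° allowed. The arm was steady, with 5–6 N of downward load on the tool.
- **Disagreement:** The tool's position did not quite fit the handle's circle, by about 5 mm, so the bar probably moved a little between the pads. I set the angle from the pictures instead.
- **Other items:** I did not touch the bottle, beaker or tube rack, and they look unmoved in the top views; I did not measure their positions. One early move call was refused and nothing moved.

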